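# Load a filter cassette into the bench filter unit and press it and the lid fully home

### The job

Take the flat filter cassette out of its packing carton, slide it upright into the slot of the open bench filter unit and press down on it until it is fully home. Only then swing the unit's lid shut and press its free edge down until it is fully seated. Do not knock the brown bottle or the white jars about.

Things in the scene. Friction and masses are not known exactly. Their poses are not given: they have to be found in the camera images.
- unit: Bench filter unit: fixed grey and white box, 180 mm in x, 190 mm in y, 130 mm high; origin at the centre of its underside, z up. Its top is an open well: 6 mm walls round the edge (tops at z = 130 mm), floor (deck) at z = 80 mm. In the middle of the deck is the slot.
- slot (a point): Centre of the slot's mouth at deck height, z = 80 mm of the unit. Slot 124 mm long in unit y, 21 mm wide in x; bevelled steel lips stand 8 mm above the deck. A stiff carrier inside stops the cassette with its underside at unit z = 24 mm; pressing down with about 10 N moves it 12 mm further to the bottom (z = 12 mm), where it stays.
- lid (a joint): angle of the unit's lid (rad): 0 shut and fully seated, 1.9 fully open. Stiff friction hinge: it stays where it is left, and needs about 4 to 6 N at its free edge to move. It starts upright or leaning back.
- lid_hinge (a point): Middle of the lid's hinge axis, along unit x, at unit (0, -95, 130) mm. Shut, the lid (grey, 180 mm in x, 8 mm thick, outer face 9 mm above the axis) reaches 194 mm from here to the unit's +y, plus a 70 mm wide lip 17 mm further; open, it stands up above the -y wall.
- lid_edge (a point): on the lid's outer (upper when shut) face, middle of its free edge, 194 mm from the hinge axis; moves with the lid
- cassette: Filter cassette, loose, white with grey pleats, about 0.22 kg: upright slab 18 mm thick in x, 120 mm wide in y, 80 mm high (z 0 to 80), and on the middle of its top edge a grip tab 14 mm in x, 44 mm in y, up to z = 115 mm. Origin at the centre of its underside, z up. Both faces are alike: either way round fits.
- carton: Open cardboard packing carton, fixed, 90 mm in x, 170 mm in y, 58 mm high, with white foam 40 mm high round a pocket in which the cassette stands (pocket floor 6 mm up, cassette x and y along the carton's). Origin at the centre of its underside.
- bottle: bystander: brown glass bottle, 72 mm diameter, 160 mm high; origin at the centre of its underside
- jar_a: bystander: white jar, 52 mm diameter, 75 mm high; origin at the centre of its underside
- jar_b: bystander: white jar, 48 mm diameter, 85 mm high; origin at the centre of its underside
- jar_c: bystander: white jar, 60 mm diameter, 100 mm high; origin at the centre of its underside

How it is judged:
By the outcome, as a careful person would: the job done as asked, in the order asked, and still so for the second after the job is handed in, with the robot touching nothing.
It also fails if it takes over 66 s, if anything falls off the work surface, if the arm or the gripper's body presses on something with over 40 N, if the wrist force passes 120 N, or if a joint passes its speed limit or range.

### The arm

A 6-joint arm with a two-finger parallel gripper is mounted at the origin on the work surface. World frame = base frame: x ahead of the robot, y to its left, z up, the work surface at z = 0. Lengths are in m, angles in rad, forces in N, time in s.
With the tool pointing down it reaches from about 0.375 to 0.9 m from the base axis. Payload 3.1 kg.
Tool frame: the origin (TCP) lies at the very end of the fingers, on their centre line; the grasp point (between the pads) lies 19 mm behind it; z points along the fingers, y is the line along which they close (so a half turn about z gives the same grasp; the last joint's range is limited). The gripper opens to 85 mm and grips with 20 to 120 N. Pads are 22 mm wide; open, the fingers measure 114 mm over their backs; the gripper's body (76 mm by 85 mm) begins 54 mm behind the grasp point. The pads swing forward as they close: fully open they stand 13 mm farther back than shut.
Start: joints at [-1.506, 0.527, 1.433, -0, 1.181, -0.178], TCP at [0.15, -0.607, 0.231] pointing down, gripper open.
Joint ranges: [-3.08, 3.08], [-0.75, 2.2], [0.22, 2.44], [-1.43, 4.57], [0, 2.65], [-2.85, 2.85]. Speed limits (rad/s): [2.79, 2.79, 3.14, 3.14, 3.14, 3.14].

### API

Orientations are given as a unit quaternion [x, y, z, w].
In Python, from station import telemetry, snapshot, ticket gives the robot as it stands.
- The arm moves only by the tool move_arm, never from a script. Its argument "commands" is text: rows parted by semicolons, each of 7 numbers parted by spaces: the shift along the tool's x, y, z in mm, then the turn, a rotation vector about the tool's x, y, z in degrees, then the opening, from -1 (shut) to 1 (fully open). A call has exactly 5 rows; each row is the pose to reach, as a shift and turn from the pose commanded when the call began, along the tool's axes at that moment; what a row does not reach only later rows make up. A row lasts 1/8 s, in which the tool goes at most 62.5 mm and 10.7 degrees, less where a joint would pass 70% of its speed; a pose out of reach is approached as far as the arm can. A call with a gripper value outside its range is refused whole. The fingers move at their own pace and stop on an object; "grip_force" is the grip in N (left out, the last holds). Time passes only in rows, so rows that repeat a pose let the fingers close, or fill a call up. It gives the time, the measured TCP pose, the force, the opening and the grip force at its end, in the units of the state.
- telemetry.sense(): the state, without advancing time (a new reading comes with each control period).
- snapshot(name): name is "scene" or "top"; returns a dict with "image" (384x512x3 uint8, red, green, blue), "fx", "fy", "cx", "cy" (pixels), "k1" (the pictures are not rectified: a ray, as slopes to the right and down, at radius r is drawn at 1 + k1 r^2 times it, then the intrinsics apply), "pose" (4x4, takes a point from camera to world coordinates). Camera axes: x right, y down, z forward; pixel columns grow to the right and rows downward; lengths in m; the calibration is good to about 2 mm. A picture is of the moment at which its call begins. There is no depth.
- ticket.sign_off(): hands the job in; it is judged then, once.
The state is a dict: "t": time; "q": joint angles; "qd": joint speeds; "tau": joint torques, N m; "tcp_pos": TCP position; "tool_rot": TCP orientation; "force": force on the tool from outside, world axes, zero at the start; "ft_torque": the same for the moment, N m; "finger_gap": opening from 0.0 (shut) to 1.0 (fully open); "gripper_force": force on a finger pad.
Only numpy, scipy, OpenCV 4.12 (cv2) and the standard library are available. Lean on these libraries where they do the work, as an engineer would, in place of code of your own. Each camera call takes 0.05 s, during which the arm holds its last target. There are 200 camera calls.

## Working session

There is one attempt and no reset: what is moved stays moved. The work goes in short steps, Python scripts to look and compute and a tool call to move; the robot and the scene stay as the last step left them, time stands still between calls to the robot, and variables do not carry over. Pictures are saved under pics/ and viewed, at most 10 in all, crops included, and the job is handed in when it is done.

Besides the shell and the picture viewer there is one more tool, called as name(argument=value, ...) on one line, values as JSON. move_arm: Moves the arm, as the interface text tells. Its arguments: {"type":"object","properties":{"commands":{"type":"string"},"grip_force":{"type":"number"}},"required":["commands"]}

```bash
ls; mkdir -p pics; python3 - <<'E'
from station import telemetry, snapshot
import cv2, pickle
for n in("scene","top"):
    s=snapshot(n); pickle.dump(s,open(f"pics/{n}0.pkl","wb")); cv2.imwrite(f"pics/{n}0.png",cv2.resize(s["image"][:,:,::-1],(800,600),interpolation=cv2.INTER_CUBIC))
    print(n,s["fx"],s["fy"],s["cx"],s["cy"],s["k1"]);print(s["pose"].round(4))
print(telemetry.sense())
E
```

```text
pics
scene 456.3711536725431 456.3711536725431 253.0918180205876 190.96949352765196 -0.16274725184233527
[[-0.7602  0.4919 -0.4244  1.0314]
 [ 0.6497  0.5797 -0.4918  0.5069]
 [ 0.0042 -0.6496 -0.7603  0.9214]
 [ 0.      0.      0.      1.    ]]
top 432.93150676946294 432.93150676946294 254.03992423100414 190.03508065369715 -0.04902425399688089
[[-0.008  -0.9973  0.0732  0.5418]
 [-0.9999  0.0087  0.0097 -0.008 ]
 [-0.0103 -0.0731 -0.9973  1.0221]
 [ 0.      0.      0.      1.    ]]
{'t': 0.1, 'q': array([-1.50651524e+00,  5.28386470e-01,  1.43374699e+00, -4.22982039e-06,
        1.18141639e+00, -1.78483009e-01]), 'qd': array([ 0.00056928, -0.00085141, -0.00417567,  0.00100339, -0.00063635,
       -0.00107714]), 'tau': array([-4.04738093e-04, -4.43306422e+01, -1.78586179e+01, -2.53362914e-04,
        3.88553031e-03,  1.85408953e-05]), 'tcp_pos': array([ 0.15023803, -0.6060216 ,  0.23043197]), 'tool_rot': array([ 9.92641667e-01,  1.21084941e-01,  5.38957611e-05, -9.77112189e-04]), 'force': array([ 0.40056876,  0.90463569, -0.00860887]), 'ft_torque': array([0.00337315, 0.00727309, 0.04800984]), 'gripper_force': 0.0, 'finger_gap': 1.0007335748300121}
```

View pics/scene0.png

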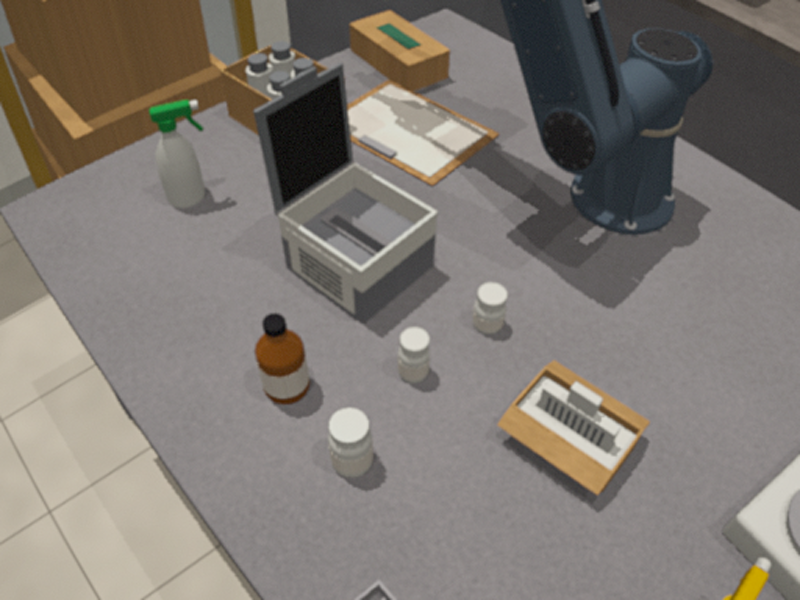

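View pics/top0.png

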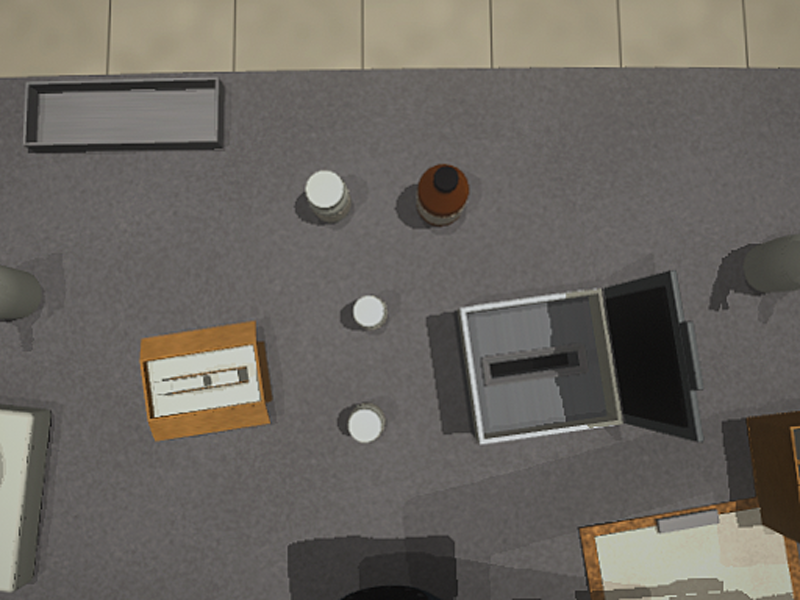

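The scene shows the unit at about (350,240) with its lid standing open behind it, and the carton with the cassette at (573,428). In the top view the unit is at (540,365), the carton at (205,380), and the bottle and jars at (443,195), (326,195), (369,312) and (365,425). I'll zoom in on these for corners.

```bash
cat > h.py <<'E'
import numpy as np, cv2, pickle
from scipy.optimize import least_squares
from scipy.spatial.transform import Rotation as R
def proj(s,P):
    P=np.atleast_2d(P); T=np.linalg.inv(s["pose"]); c=P@T[:3,:3].T+T[:3,3]
    u=c[:,:2]/c[:,2:]; u=u*(1+s["k1"]*(u**2).sum(1,keepdims=True))
    return u*[s["fx"],s["fy"]]+[s["cx"],s["cy"]]
def ray(s,p):
    K=np.array([[s["fx"],0,s["cx"]],[0,s["fy"],s["cy"]],[0,0,1]])
    d=(np.array(p,float)-[s["cx"],s["cy"]])/[s["fx"],s["fy"]]; u=d.copy()
    for _ in range(20): u=d/(1+s["k1"]*(u@u))
    v=s["pose"][:3,:3]@np.r_[u,1]; return s["pose"][:3,3],v
def at_z(s,p,z):
    o,v=ray(s,p); return o+v*(z-o[2])/v[2]
def crop(s,x0,y0,w,h,k): 
    return cv2.resize(s["image"][y0:y0+h,x0:x0+w,::-1],None,fx=k,fy=k,interpolation=cv2.INTER_CUBIC)
def place(P,x,y,yaw): # object -> world
    c,sn=np.cos(yaw),np.sin(yaw); P=np.atleast_2d(np.array(P,float))
    return P@np.array([[c,-sn,0],[sn,c,0],[0,0,1]]).T+[x,y,0]
E
python3 - <<'E'
from h import *
a=pickle.load(open("pics/top0.pkl","rb"));b=pickle.load(open("pics/scene0.pkl","rb"))
A=np.hstack([crop(a,85,200,100,75,4),crop(b,315,225,100,75,4)])
B=np.hstack([crop(a,285,165,170,127,4)[:, :],])
cv2.imwrite("pics/c1.png",np.vstack([A,np.hstack([cv2.resize(crop(a,290,175,160,120,1),(400,300),interpolation=cv2.INTER_CUBIC),cv2.resize(crop(b,160,90,133,100,1),(400,300),interpolation=cv2.INTER_CUBIC)])]))
E
```

```text
(no output)
```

View pics/c1.png

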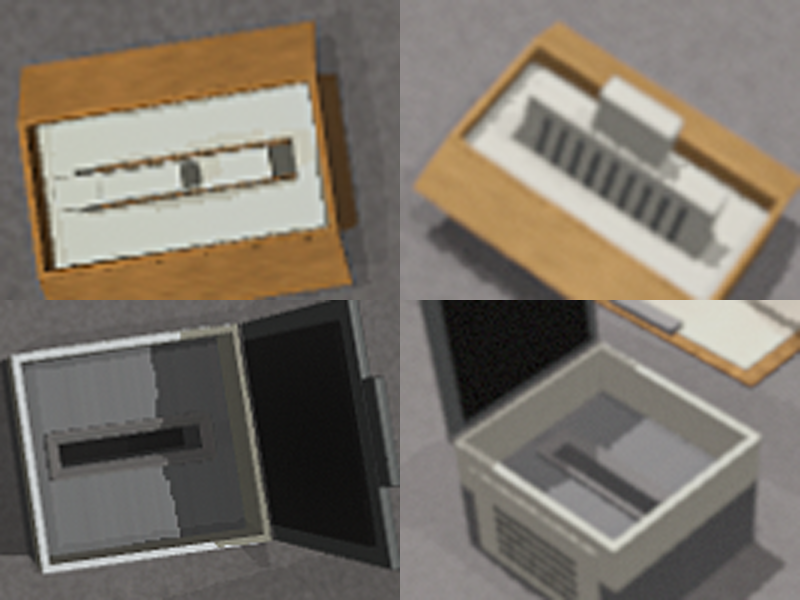

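The zoom shows sharp corners for the carton tab and body, the unit rim and the slot. I'll fit poses to these.

```bash
cat > fit0.py <<'E'
from h import *
a=pickle.load(open("pics/top0.pkl","rb"));b=pickle.load(open("pics/scene0.pkl","rb"))
def ct(x,y): return (x/4+85,y/4+200)
def cs(x,y): return ((x-400)/4+315,y/4+225)
def ut(x,y): return (x/2.5+290,(y-300)/2.5+175)
def us(x,y): return ((x-400)/3.0075+160,(y-300)/3.0075+90)
def fit(obs,x0,name):
    obs=[(s,np.array(P)/1000,np.array(p)-.4) for s,P,p in obs]
    f=lambda v: np.concatenate([(proj(s,place(P,*v))[0]-p) for s,P,p in obs])
    r=least_squares(f,x0,loss="soft_l1"); print(name,r.x.round(4),np.degrees(r.x[2]).round(2)); print(f(r.x).reshape(-1,2).round(1).tolist()); return r.x
U=fit([(a,(90,95,130),ut(12,355)),(a,(-90,95,130),ut(43,573)),(a,(-90,-95,130),ut(270,540)),(a,(90,-95,130),ut(240,325)),
 (b,(-90,95,130),us(760,437)),(b,(90,95,130),us(615,548)),(b,(90,-95,130),us(457,442)),(b,(-90,-95,130),us(603,345))],[.5,-.2,.1],"unit")
T=121;B=86
C=fit([(b,(-7,-22,T),cs(613,77)),(b,(-7,22,T),cs(683,120)),(b,(7,22,T),cs(668,140)),(b,(7,-22,T),cs(597,93)),
 (b,(9,-60,B),cs(528,97)),(b,(9,60,B),cs(703,215)),
 (a,(7,-22,T),ct(180,162)),(a,(-7,-22,T),ct(180,188)),(a,(9,-60,B),ct(268,146)),(a,(-9,-60,B),ct(270,180))],[.5,.4,.15],"cassette")
fl=lambda t: np.concatenate([proj(s,place([[x,-.095+.194*np.cos(t[0])-.005*np.sin(t[0]),.13+.194*np.sin(t[0])+.005*np.cos(t[0])]],*U))[0]-np.array(p)/1.5625 for s,x,p in [(a,.09,(672,272)),(a,-.09,(702,440)),(b,.09,(258,108)),(b,-.09,(345,68))]])
r=least_squares(fl,[1.7]);print("lid",r.x,r.fun.round(1))
for n,p,z in [("bottle",(445,178),.16),("jarA?",(369,310),.08),("jarB?",(365,424),.08),("jarC",(325,189),.1)]: print(n,at_z(a,np.array(p)/1.5625,z).round(3))
# cross check jars base in scene
for n,p in [("j",(490,322)),("j",(414,374)),("C",(352,463)),("bot",(285,392))]: print(n,at_z(b,np.array(p)/1.5625,0).round(3))
# overlay
def ov(s,f):
    im=cv2.resize(s["image"][:,:,::-1],None,fx=4,fy=4,interpolation=cv2.INTER_CUBIC)
    def box(v,x,y,z0,z1,col):
        c=[(i,j,k) for i in(-x,x) for j in(-y,y) for k in(z0,z1)]
        q=proj(s,place(np.array(c)/1000,*v))*4+1.5
        for i in range(8):
            for j in range(i):
                if bin(i^j).count("1")==1: cv2.line(im,tuple(q[i].astype(int)),tuple(q[j].astype(int)),col,1)
    box(U,90,95,0,130,(0,255,0));box(U,10.5,62,80,80.1,(0,255,255));box(C,9,60,46,86,(0,0,255));box(C,7,22,86,121,(255,0,0)); return im
A=ov(a,0);Bm=ov(b,0)
cv2.imwrite("pics/o1.png",np.vstack([np.hstack([A[800:1100,340:740],Bm[900:1200,1270:1670]]),np.hstack([cv2.resize(A[680:1180,1150:1817],(400,300)),cv2.resize(Bm[360:810,640:1240],(400,300))])]))
E
python3 fit0.py
```

```text
unit [ 0.5157 -0.1875  0.1249] 7.15
[[-0.2, -0.1], [-0.4, 0.1], [0.6, 0.6], [-0.7, -0.3], [0.5, -0.4], [-0.3, 0.8], [-1.0, -0.8], [-0.2, -1.4]]
cassette [0.4977 0.2819 0.1046] 6.0
[[0.4, -0.4], [-0.0, 0.7], [0.1, -0.1], [0.7, -0.4], [0.3, -1.9], [1.8, 0.9], [0.2, -0.7], [0.8, -0.5], [0.1, -0.2], [0.5, -0.4]]
lid [1.63532606] [-0.3 -1.5 -2.   1.6 -2.2  1.1 -1.7 -4.4]
bottle [ 0.759 -0.063  0.16 ]
jarA? [0.593 0.04  0.08 ]
jarB? [0.435 0.047 0.08 ]
jarC [0.76  0.099 0.1  ]
j [0.431 0.052 0.   ]
j [0.596 0.048 0.   ]
C [0.766 0.106 0.   ]
bot [ 0.769 -0.055  0.   ]
```

View pics/o1.png

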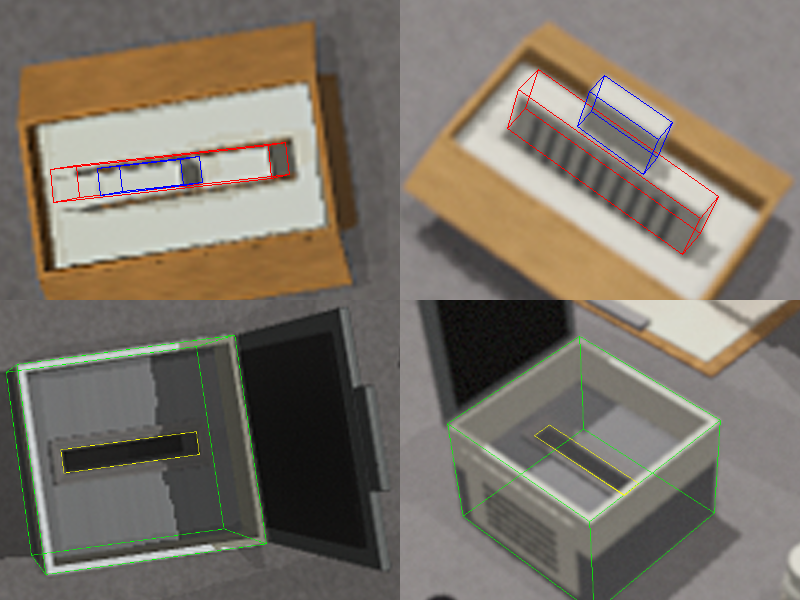

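The overlays fit both objects to about a pixel. Next I'll write a planner that turns world waypoints into rows in the tool frame, then move over the cassette, passing above the lid (about 0.34 m high).

```bash
cat > plan.py <<'E'
# usage: rows(goals): goals = 5 of (x,y,z,phi_deg,tilt_deg, grip); phi=heading of tool x; tilt about unit x axis
from h import *
from station import telemetry
def down(phi,tilt=0,ax=7.2):
    f=np.radians(phi); M=np.array([[np.cos(f),np.sin(f),0],[np.sin(f),-np.cos(f),0],[0,0,-1]]).T
    a=np.radians(ax); return R.from_rotvec(np.radians(tilt)*np.array([np.cos(a),np.sin(a),0]))*R.from_matrix(M)
def rows(goals):
    s=telemetry.sense(); p=s["tcp_pos"]; q=R.from_quat(s["tool_rot"])
    out=[]
    for x,y,z,phi,tilt,g in goals:
        d=q.inv().apply(np.array([x,y,z])-p)*1000; w=np.degrees((q.inv()*down(phi,tilt)).as_rotvec())
        out.append(" ".join(f"{v:.1f}" for v in np.r_[d,w])+f" {g:g}")
    print("; ".join(out))
def polar(a,b,n,g): # a,b=(x,y,z,phi) n steps
    ra,rb=np.hypot(*a[:2]),np.hypot(*b[:2]); ta,tb=np.arctan2(a[1],a[0]),np.arctan2(b[1],b[0]); o=[]
    for u in np.linspace(0,1,n+1)[1:]:
        r,t=ra+u*(rb-ra),ta+u*(tb-ta); o.append((r*np.cos(t),r*np.sin(t),a[2]+u*(b[2]-a[2]),a[3]+u*(b[3]-a[3]),0,g))
    return o
def unit(x,y,z,U=(.5157,-.1875,.1249)): return place([[x/1000,y/1000,z/1000]],*U)[0]
E
python3 - <<'E'
from plan import *
L=polar((.15,-.607,.231,13.9),(.20,-.555,.40,25),3,1)
L+=polar((.20,-.555,.40,25),(.498,.282,.40,97.5),17,1)
rows(L[:5])
np.save("L.npy",L)
E
```

```text
20.7 -11.3 -56.9 -0.1 -0.0 -3.7 1; 41.1 -24.3 -113.2 -0.1 -0.0 -7.4 1; 60.6 -37.9 -169.5 -0.1 -0.0 -11.1 1; 120.1 -48.2 -169.4 -0.1 -0.0 -15.4 1; 178.0 -64.5 -169.4 -0.1 -0.0 -19.6 1
```

move_arm(commands="21 -11 -57 0 0 -4 1; 41 -24 -113 0 0 -7 1; 61 -38 -170 0 0 -11 1; 120 -48 -170 0 0 -15 1; 178 -64 -170 0 0 -20 1")

```text
t: 0.72
tcp_pos: [0.3087, -0.5014, 0.402]
tool_rot: [0.956, 0.292, 0.0, 0.001]
force: [0.8, 0.2, -0.1]
finger_gap: 0.999
gripper_force: 0.0
```

```bash
python3 - <<'E'
from plan import *
L=np.load("L.npy"); print(telemetry.sense()["tcp_pos"],L[4]); rows(L[5:10])
E
```

```text
[ 0.30871271 -0.50135718  0.40201181] [ 0.30756844 -0.50098199  0.4        33.52941176  0.          1.        ]
59.3 -2.5 2.0 0.1 0.0 -3.8 1; 118.9 -10.2 2.0 0.1 0.0 -8.1 1; 177.2 -23.9 1.9 0.1 0.0 -12.3 1; 233.7 -43.4 1.9 0.1 0.0 -16.6 1; 287.8 -68.6 1.8 0.1 0.0 -20.9 1
```

move_arm(commands="59 -2 2 0 0 -4 1; 119 -10 2 0 0 -8 1; 177 -24 2 0 0 -12 1; 234 -43 2 0 0 -17 1; 288 -69 2 0 0 -21 1")

```text
t: 1.35
tcp_pos: [0.5093, -0.2821, 0.3986]
tool_rot: [0.887, 0.462, -0.0, -0.0]
force: [-0.1, -0.0, -0.1]
finger_gap: 1.004
gripper_force: 0.0
```

```bash
python3 - <<'E'
from plan import *
L=np.load("L.npy"); rows(L[10:15])
E
```

```text
57.3 -9.4 -1.4 -0.1 -0.0 -4.1 1; 114.6 -25.5 -1.4 -0.1 -0.0 -8.3 1; 169.8 -47.2 -1.4 -0.0 -0.0 -12.6 1; 222.4 -74.4 -1.3 -0.0 -0.0 -16.9 1; 271.9 -106.8 -1.3 -0.0 -0.0 -21.1 1
```

move_arm(commands="57 -9 -1 0 0 -4 1; 115 -25 -1 0 0 -8 1; 170 -47 -1 0 0 -13 1; 222 -74 -1 0 0 -17 1; 272 -107 -1 0 0 -21 1")

```text
t: 1.98
tcp_pos: [0.577, 0.0022, 0.3996]
tool_rot: [0.788, 0.616, -0.0, -0.0]
force: [-0.1, -0.7, -0.5]
finger_gap: 1.001
gripper_force: 0.0
```

```bash
python3 - <<'E'
from plan import *
L=np.load("L.npy"); rows(L[15:20])
E
```

```text
56.0 -17.9 -0.4 -0.1 -0.0 -4.4 1; 109.9 -41.8 -0.3 -0.1 -0.0 -8.7 1; 160.9 -71.1 -0.3 -0.1 -0.0 -12.9 1; 208.6 -105.3 -0.3 -0.1 -0.0 -17.2 1; 252.4 -144.2 -0.2 -0.1 -0.0 -21.5 1
```

move_arm(commands="56 -18 0 0 0 -4 1; 110 -42 0 0 0 -9 1; 161 -71 0 0 0 -13 1; 209 -105 0 0 0 -17 1; 252 -144 0 0 0 -21 1")

```text
t: 2.6
tcp_pos: [0.4977, 0.2815, 0.3996]
tool_rot: [0.662, 0.749, -0.0, -0.0]
force: [-0.0, 1.2, -0.0]
finger_gap: 1.002
gripper_force: 0.0
```

```bash
python3 - <<'E'
from plan import *
rows([(.498,.282,z,97.5,0,.2) for z in (.345,.29,.235,.18,.13)])
E
```

```text
0.4 0.4 54.6 -0.1 0.0 -0.4 0.2; 0.4 0.4 109.6 -0.1 0.0 -0.4 0.2; 0.4 0.5 164.6 -0.1 0.0 -0.4 0.2; 0.5 0.5 219.6 -0.1 0.0 -0.4 0.2; 0.5 0.6 269.6 -0.1 0.0 -0.4 0.2
```

move_arm(commands="0 0 55 0 0 0 0.2; 0 0 110 0 0 0 0.2; 0 0 165 0 0 0 0.2; 0 0 220 0 0 0 0.2; 0 0 260 0 0 0 0.2")

```text
t: 3.22
tcp_pos: [0.4972, 0.2793, 0.1376]
tool_rot: [0.663, 0.748, -0.002, -0.001]
force: [1.0, -0.9, 0.7]
finger_gap: 0.599
gripper_force: 0.0
```

```bash
python3 - <<'E'
from plan import *
s=snapshot=__import__("station").snapshot("scene"); s2=__import__("station").snapshot("top")
cv2.imwrite("pics/g1.png",np.hstack([crop(s,300,200,120,120,3),crop(s2,70,190,120,120,3)]))
E
```

```text
(no output)
```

View pics/g1.png

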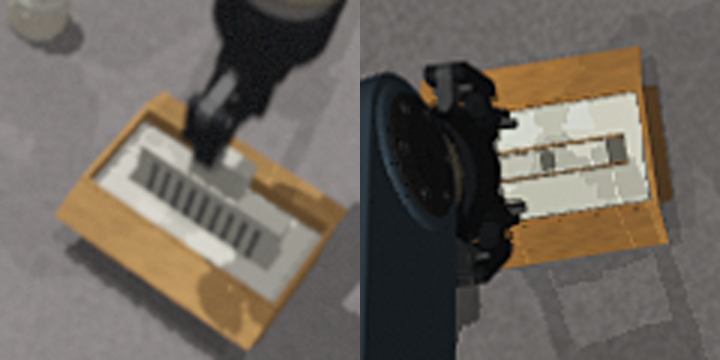

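The scene crop shows the near finger at (208,160), beside the tab. In the top crop the fingertips, at (515,125) and (515,210), straddle the tab's centre near (510,170). Descending and gripping.

move_arm(commands="-2 1 24 0 0 0 0.2; -2 1 46 0 0 0 0.2; -2 1 46 0 0 0 0.2; -2 1 46 0 0 0 -1; -2 1 46 0 0 0 -1", grip_force=50)

```text
t: 3.95
tcp_pos: [0.5008, 0.2783, 0.0959]
tool_rot: [0.663, 0.748, 0.001, 0.001]
force: [0.4, 0.7, 1.0]
finger_gap: 0.184
gripper_force: 4.0
```

move_arm(commands="0 0 0 0 0 0 -1; 0 0 0 0 0 0 -1; 0 0 0 0 0 0 -1; 0 0 0 0 0 0 -1; 0 0 0 0 0 0 -1", grip_force=50)

```text
t: 4.58
tcp_pos: [0.4985, 0.2779, 0.0957]
tool_rot: [0.663, 0.749, -0.001, -0.001]
force: [-2.8, 0.5, 6.5]
finger_gap: 0.157
gripper_force: 48.4
```

move_arm(commands="0 0 -10 0 0 0 -1; 0 0 -40 0 0 0 -1; 0 0 -90 0 0 0 -1; 0 0 -145 0 0 0 -1; 0 0 -180 0 0 0 -1")

```text
t: 5.2
tcp_pos: [0.5012, 0.2782, 0.2782]
tool_rot: [0.663, 0.748, 0.003, 0.002]
force: [1.0, 1.2, -3.1]
finger_gap: 0.155
gripper_force: 49.1
```

```bash
python3 - <<'E'
from plan import *
s=telemetry.sense(); print(s["force"],s["finger_gap"])
g=unit(0,0,0); L=polar((*s["tcp_pos"],97.0),(g[0],g[1],.275,97.15),10,-1); np.save("L.npy",L); rows(L[:5])
E
```

```text
[ 0.98389135  1.15380032 -3.13346106] 0.15495619184187132
-46.9 14.2 0.4 0.3 -0.1 -0.1 -1; -94.6 24.2 0.7 0.3 -0.1 -0.1 -1; -142.8 30.2 1.0 0.3 -0.1 -0.2 -1; -191.1 31.9 1.3 0.3 -0.1 -0.2 -1; -239.2 29.5 1.5 0.3 -0.1 -0.2 -1
```

move_arm(commands="-47 14 0 0 0 0 -1; -95 24 0 0 0 0 -1; -143 30 0 0 0 0 -1; -191 32 0 0 0 0 -1; -239 30 0 0 0 0 -1")

```text
t: 5.82
tcp_pos: [0.5591, 0.0425, 0.2751]
tool_rot: [0.663, 0.748, 0.001, 0.001]
force: [0.6, 0.2, -2.2]
finger_gap: 0.154
gripper_force: 49.0
```

```bash
python3 - <<'E'
from plan import *
L=np.load("L.npy"); rows(L[5:])
E
```

```text
-45.8 -6.1 -1.1 0.1 0.0 -0.2 -1; -92.3 -16.6 -0.8 0.1 0.0 -0.2 -1; -137.6 -30.9 -0.5 0.1 0.0 -0.2 -1; -181.3 -49.0 -0.2 0.1 0.0 -0.2 -1; -223.1 -70.7 0.1 0.1 0.0 -0.3 -1
```

move_arm(commands="-46 -6 0 0 0 0 -1; -92 -17 0 0 0 0 -1; -138 -31 0 0 0 0 -1; -181 -49 0 0 0 0 -1; -223 -71 0 0 0 0 -1")

```text
t: 6.45
tcp_pos: [0.5147, -0.1875, 0.2751]
tool_rot: [0.663, 0.748, 0.0, 0.001]
force: [1.2, -0.9, -2.0]
finger_gap: 0.155
gripper_force: 48.9
```

```bash
python3 - <<'E'
from plan import *
from station import snapshot
s=telemetry.sense(); t=s["tcp_pos"]; print(t, R.from_quat(s["tool_rot"]).as_matrix()[:,0], s["force"])
b=snapshot("scene"); pickle.dump(b,open("pics/scene1.pkl","wb")); k=5
im=cv2.resize(b["image"][:,:,::-1],None,fx=k,fy=k,interpolation=cv2.INTER_CUBIC)
v=(t[0],t[1],np.radians(7.15)); z0=t[2]*1000-89.7
for x,y,a,c,col in [(9,60,0,80,(0,0,255)),(7,22,80,115,(255,0,0))]:
    q=proj(b,place(np.array([(i,j,m+z0) for i in(-x,x) for j in(-y,y) for m in(a,c)])/1000,*v))*k+2
    for i in range(8):
        for j in range(i):
            if bin(i^j).count("1")==1: cv2.line(im,tuple(q[i].astype(int)),tuple(q[j].astype(int)),col,1)
c=proj(b,[[t[0],t[1],t[2]-.05]])[0]; x0,y0=(c*k-[400,300]).astype(int); x0=max(x0,0);y0=max(y0,0); print(x0,y0)
cv2.imwrite("pics/c2.png",im[y0:y0+600,x0:x0+800])
E
```

```text
[ 0.51473281 -0.18754231  0.27513946] [-0.11995677  0.992778   -0.00148797] [ 1.2137737  -0.91472463 -1.99519184]
738 229
```

View pics/c2.png

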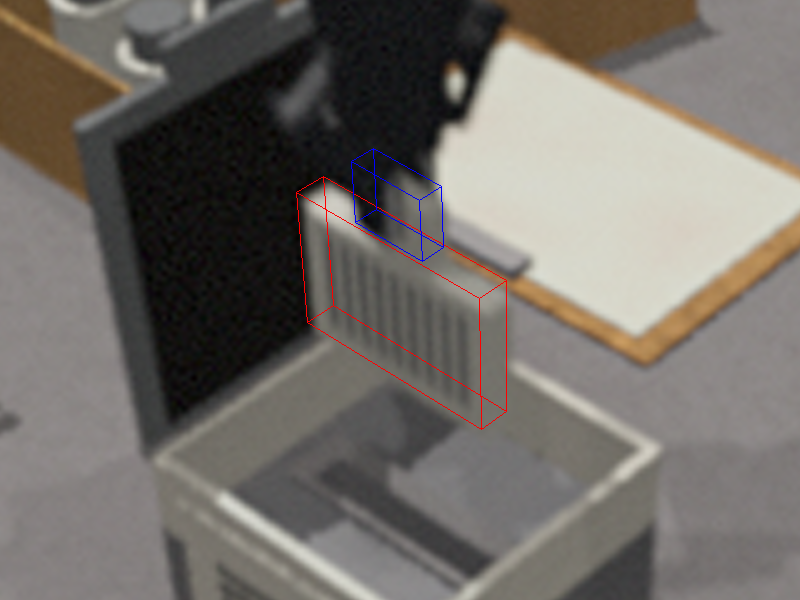

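The overlay lies on the carried cassette within about a pixel (body corners near (300,190) and (505,285)). I'll refine unit and cassette by edge search to align them within a millimetre.

```bash
cat > refine.py <<'E'
from h import *
def edge_fit(items,f,x0,w=4,it=6):
    """items: (cam, list of object segments mm); f(v)->function object mm pts->world"""
    x=np.array(x0,float)
    for _ in range(it):
        obs=[]
        for s,segs in items:
            g=cv2.GaussianBlur(cv2.cvtColor(s["image"],cv2.COLOR_RGB2GRAY).astype(np.float32),(0,0),.7)
            for A,B in segs:
                P=np.linspace(A,B,26)[2:-2]; q=proj(s,f(x)(P)); d=q[-1]-q[0]; n=np.array([-d[1],d[0]])/np.hypot(*d)
                o=np.arange(-w,w+.01,.25); 
                for Pi,qi in zip(P,q):
                    l=(qi+o[:,None]*n).astype(np.float32); pr=cv2.remap(g,l[:,0].reshape(1,-1),l[:,1].reshape(1,-1),cv2.INTER_CUBIC)[0]
                    gr=abs(np.gradient(pr)); k=gr.argmax()
                    if gr[k]>1.5 and 0<k<len(o)-1: obs.append((s,Pi,qi+o[k]*n,n))
        fun=lambda v:np.array([(proj(s,f(v)(P))[0]-q)@n for s,P,q,n in obs])
        r=least_squares(fun,x,loss="soft_l1",f_scale=.4); x=r.x; w=max(2,w-1)
    print(len(obs),"rms",np.sqrt(np.median(r.fun**2)).round(2)); return x
E
python3 - <<'E'
from refine import *
a=pickle.load(open("pics/top0.pkl","rb"));b=pickle.load(open("pics/scene0.pkl","rb"));b1=pickle.load(open("pics/scene1.pkl","rb"))
f=lambda v: (lambda P: place(np.array(P)/1000,*v))
c=[(90,95,130),(-90,95,130),(-90,-95,130),(90,-95,130)]; rim=[(c[i],c[(i+1)%4]) for i in range(4)]
d=[(84,89,130),(-84,89,130),(-84,-89,130),(84,-89,130)]
top=[rim[0],rim[1],rim[3]]; sc=[rim[0],rim[3],rim[1]]
u0=[.5157,-.1875,.1249]
for n,it in [("top",[(a,top)]),("scene",[(b,sc)]),("both",[(a,top),(b,sc)])]:
    print(n,edge_fit(it,f,u0,3).round(4))
sl=[((-10.5,-62,88),(-10.5,62,88)),((10.5,-62,88),(10.5,62,88)),((-10.5,62,88),(10.5,62,88))]
print("slot top",edge_fit([(a,sl)],f,u0,2).round(4))
t=np.array([.5147,-.1875,.2751])
body=[((9,-60,0),(9,60,0)),((9,-60,0),(9,-60,80)),((-9,60,0),(-9,60,80)),((9,60,0),(-9,60,0)),((-9,30,80),(-9,60,80)),((9,-60,80),(-9,-60,80))]
g=lambda v:(lambda P: place(np.array(P)/1000,v[0],v[1],v[2])+[0,0,t[2]-.0897+v[3]])
print("cass",edge_fit([(b1,body)],g,[.5147,-.1875,.1249,0],3).round(4))
sc1=rim
print("unit in scene1",edge_fit([(b1,[rim[0],rim[3]])],f,u0,3).round(4))
E
```

```text
65 rms 0.25
top [ 0.5162 -0.1875  0.1322]
54 rms 0.23
scene [ 0.5182 -0.1858  0.1293]
124 rms 0.28
both [ 0.5164 -0.1869  0.1331]
66 rms 0.22
slot top [ 0.5165 -0.187   0.134 ]
103 rms 0.3
cass [ 0.4784 -0.2304  0.2241 -0.0421]
42 rms 0.58
unit in scene1 [ 0.5141 -0.1896  0.056 ]
```

```bash
cat >> refine.py <<'E'
def cass_fit(b1,t,yaw,z0,w=2):
    body=[((9,-60,0),(9,60,0)),((9,-60,0),(9,-60,80)),((-9,60,0),(-9,60,80)),((9,60,0),(-9,60,0)),((-9,35,80),(-9,60,80))]
    g=lambda v:(lambda P: place(np.array(P)/1000+[0,v[0],0],t[0],t[1],yaw)+[0,0,z0+v[1]])
    return edge_fit([(b1,body)],g,[0,0],w)
E
python3 - <<'E'
from refine import *
b1=pickle.load(open("pics/scene1.pkl","rb"))
for t in ([.5147,-.1875],[.5165,-.1864]):
    for w in (2,3): print(cass_fit(b1,t,.1203,.2751-.0897,w).round(4))
E
```

```text
83 rms 0.29
[0.0039 0.008 ]
83 rms 0.26
[0.0039 0.008 ]
78 rms 0.27
[0.0049 0.0102]
81 rms 0.25
[0.005  0.0101]
```

```bash
python3 - <<'E'
from refine import *
b=pickle.load(open("pics/scene1.pkl","rb")); k=7; x0,y0=200,75
im=crop(b,x0,y0,57,80,k); im2=im.copy()
for dy,dz,col in [(4,8,(0,255,0)),(4,0,(0,0,255))]:
  for A,B in [((9,-60,0),(9,60,0)),((9,-60,0),(9,-60,80)),((9,60,0),(9,60,80)),((-9,60,0),(-9,60,80)),((9,60,0),(-9,60,0)),((9,-60,80),(9,60,80)),((-9,-60,80),(-9,60,80)),((-9,60,80),(9,60,80)),((-9,-60,80),(9,-60,80))]:
    q=(proj(b,place((np.array([A,B])+[0,dy,dz])/1000,.5147,-.1875,.1203)+[0,0,.1854])-[x0,y0]+.5)*k
    cv2.line(im2,tuple(q[0].astype(int)),tuple(q[1].astype(int)),col,1)
cv2.imwrite("pics/c3.png",np.hstack([im,im2])); print(im.shape)
E
```

```text
(560, 399, 3)
```

View pics/c3.png

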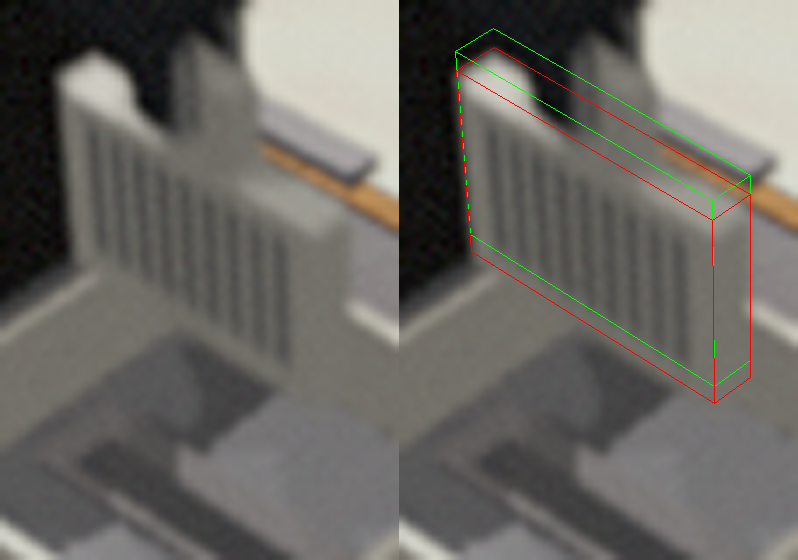

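The refined fit puts the cassette about 4 mm toward +y of the TCP, with the red box matching at right edge x≈350 and left edge 58. The unit is at (0.5164, -0.187) with 7.6° yaw. I'll correct for that and descend to just above the lips.

```bash
sed -i 's/U=(.5157,-.1875,.1249)/U=(.5164,-.1870,.133)/; s/ax=7.2/ax=7.62/' plan.py; python3 - <<'E'
from plan import *
g=unit(0,-4.2,0); print(g); rows([(g[0],g[1],z,97.6,0,-1) for z in (.27,.25,.23,.21,.19)])
E
```

```text
[ 0.51695695 -0.19116291  0.        ]
1.7 4.3 5.1 -0.1 0.4 -0.9 -1; 1.8 4.3 25.1 -0.1 0.4 -0.9 -1; 2.0 4.4 45.1 -0.1 0.4 -0.9 -1; 2.1 4.4 65.1 -0.1 0.4 -0.9 -1; 2.2 4.4 85.1 -0.1 0.4 -0.9 -1
```

```bash
python3 - <<'E'
from plan import *
for _ in range(3):
    s=telemetry.sense(); print(s["t"],s["tcp_pos"],s["tool_rot"],s["qd"].round(3))
E
```

```text
6.5 [ 0.51287947 -0.19330281  0.27511349] [ 0.66449197  0.74728708 -0.00273869  0.00222285] [ 0.061  0.003 -0.007  0.054 -0.006  0.126]
6.5 [ 0.51287947 -0.19330281  0.27511349] [ 0.66449197  0.74728708 -0.00273869  0.00222285] [ 0.061  0.003 -0.007  0.054 -0.006  0.126]
6.5 [ 0.51287947 -0.19330281  0.27511349] [ 0.66449197  0.74728708 -0.00273869  0.00222285] [ 0.061  0.003 -0.007  0.054 -0.006  0.126]
```

The arm was still settling, so I'll let it hold and then measure again.

move_arm(commands="0 0 0 0 0 0 -1; 0 0 0 0 0 0 -1; 0 0 0 0 0 0 -1; 0 0 0 0 0 0 -1; 0 0 0 0 0 0 -1")

```text
t: 7.12
tcp_pos: [0.515, -0.1851, 0.2743]
tool_rot: [0.663, 0.749, 0.0, -0.0]
force: [0.0, 0.1, -2.4]
finger_gap: 0.153
gripper_force: 49.0
```

```bash
python3 - <<'E'
from plan import *
from refine import cass_fit
from station import snapshot
s=telemetry.sense(); t=s["tcp_pos"]; x=R.from_quat(s["tool_rot"]).as_matrix()[:,0]; yaw=np.arctan2(-x[0],x[1]); print(t,yaw,np.abs(s["qd"]).max(),s["force"])
b=snapshot("scene"); pickle.dump(b,open("pics/scene2.pkl","wb"))
print(cass_fit(b,t,yaw,t[2]-.0897,2),cass_fit(b,t,yaw,t[2]-.0897-.002,1.5))
g=unit(0,-4.2,0); print(g); rows([(g[0],g[1],z,97.6,0,-1) for z in (.27,.25,.23,.21,.19)])
E
```

```text
[ 0.51499179 -0.18508877  0.27430734] 0.12165190758967828 0.006055284615237003 [ 1.50610996e-03  1.38927366e-01 -2.43392957e+00]
56 rms 0.14
56 rms 0.28
[ 0.00252092 -0.00027316] [0.00261191 0.00162084]
[ 0.51695695 -0.19116291  0.        ]
-6.1 1.2 4.3 0.0 -0.0 -0.6 -1; -6.1 1.2 24.3 0.0 -0.0 -0.6 -1; -6.1 1.2 44.3 0.0 -0.0 -0.6 -1; -6.1 1.2 64.3 0.0 -0.0 -0.6 -1; -6.1 1.2 84.3 0.0 -0.0 -0.6 -1
```

move_arm(commands="-4 1 4 0 0 -0.6 -1; -4 1 24 0 0 -0.6 -1; -4 1 44 0 0 -0.6 -1; -4 1 64 0 0 -0.6 -1; -4 1 80 0 0 -0.6 -1")

```text
t: 7.8
tcp_pos: [0.5162, -0.1898, 0.1932]
tool_rot: [0.659, 0.752, -0.0, -0.0]
force: [0.3, -0.5, -2.0]
finger_gap: 0.151
gripper_force: 48.9
```

move_arm(commands="0 0 0 0 0 0 -1; 0 0 0 0 0 0 -1; 0 0 0 0 0 0 -1; 0 0 0 0 0 0 -1; 0 0 0 0 0 0 -1")

```text
t: 8.43
tcp_pos: [0.5164, -0.1896, 0.1947]
tool_rot: [0.659, 0.752, 0.0, 0.0]
force: [0.4, -1.1, -1.8]
finger_gap: 0.155
gripper_force: 48.8
```

```bash
python3 - <<'E'
from plan import *
from refine import *
from station import snapshot
s=telemetry.sense(); t=s["tcp_pos"]; x=R.from_quat(s["tool_rot"]).as_matrix()[:,0]; yaw=np.arctan2(-x[0],x[1]); print(t,yaw,s["force"])
b=snapshot("scene"); print(cass_fit(b,t,yaw,t[2]-.0897,2))
k=6;im=crop(b,195,85,70,80,k); a=snapshot("top"); im2=crop(a,315,205,65,80,k)
cv2.imwrite("pics/c4.png",np.hstack([im,im2[:480]]))
E
```

```text
[ 0.5164102  -0.18956349  0.19468824] 0.13117842148391692 [ 0.37142851 -1.06848425 -1.81716294]
62 rms 0.26
[ 0.00194937 -0.00350162]
```

View pics/c4.png

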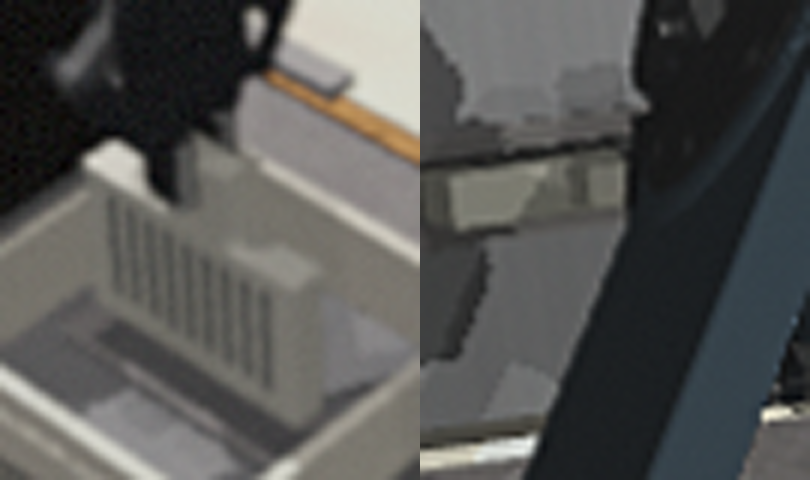

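The cassette hangs over the slot and is aligned with it. Its far end in the top crop, near (540,185), is in line with the slot. Descending gently while watching the force.

move_arm(commands="0 0 4 0 0 0 -1; 0 0 8 0 0 0 -1; 0 0 12 0 0 0 -1; 0 0 16 0 0 0 -1; 0 0 19 0 0 0 -1")

```text
t: 9.15
tcp_pos: [0.5162, -0.1895, 0.1749]
tool_rot: [0.659, 0.752, -0.0, -0.0]
force: [0.8, 0.9, -1.7]
finger_gap: 0.157
gripper_force: 48.9
```

move_arm(commands="0 0 2 0 0 0 -1; 0 0 4 0 0 0 -1; 0 0 6 0 0 0 -1; 0 0 6 0 0 0 -1; 0 0 6 0 0 0 -1")

```text
t: 9.78
tcp_pos: [0.5165, -0.1897, 0.1696]
tool_rot: [0.659, 0.752, 0.0, 0.0]
force: [0.4, 0.8, 0.2]
finger_gap: 0.151
gripper_force: 49.3
```

move_arm(commands="0 0 4 0 0 0 -1; 0 0 8 0 0 0 -1; 0 0 12 0 0 0 -1; 0 0 16 0 0 0 -1; 0 0 16 0 0 0 -1")

```text
t: 10.4
tcp_pos: [0.5166, -0.1901, 0.1529]
tool_rot: [0.659, 0.752, -0.0, 0.0]
force: [1.2, -2.9, -1.8]
finger_gap: 0.152
gripper_force: 49.0
```

move_arm(commands="-0.5 0 8 0 0 0 -1; -0.5 0 16 0 0 0 -1; -0.5 0 24 0 0 0 -1; -0.5 0 32 0 0 0 -1; -0.5 0 34 0 0 0 -1")

```text
t: 11.02
tcp_pos: [0.5165, -0.1903, 0.1186]
tool_rot: [0.659, 0.752, -0.0, 0.0]
force: [0.2, -5.4, 1.9]
finger_gap: 0.148
gripper_force: 49.5
```

move_arm(commands="0 0 3 0 0 0 -1; 0 0 6 0 0 0 -1; 0 0 9 0 0 0 -1; 0 0 12 0 0 0 -1; 0 0 12 0 0 0 -1", grip_force=70)

```text
t: 11.65
tcp_pos: [0.5164, -0.1904, 0.108]
tool_rot: [0.659, 0.752, -0.0, 0.0]
force: [-2.4, -4.2, 8.4]
finger_gap: 0.147
gripper_force: 74.8
```

move_arm(commands="0 0 3 0 0 0 -1; 0 0 6 0 0 0 -1; 0 0 8 0 0 0 -1; 0 0 10 0 0 0 -1; 0 0 10 0 0 0 -1")

```text
t: 12.28
tcp_pos: [0.5164, -0.1904, 0.1016]
tool_rot: [0.659, 0.752, -0.0, 0.001]
force: [-8.1, -2.2, 32.7]
finger_gap: 0.149
gripper_force: 78.0
```

The reading stopped dead at z = 0.1016 (0.1017 expected) with the force rising to 33 N. One more small press to confirm, then release.

move_arm(commands="0 0 2 0 0 0 -1; 0 0 2 0 0 0 -1; 0 0 2 0 0 0 -1; 0 0 0 0 0 0 -1; 0 0 -4 0 0 0 -1")

```text
t: 12.9
tcp_pos: [0.5163, -0.1902, 0.1022]
tool_rot: [0.659, 0.752, 0.0, 0.001]
force: [1.2, -5.6, -5.9]
finger_gap: 0.145
gripper_force: 72.7
```

move_arm(commands="0 0 0 0 0 0 -0.1; 0 0 0 0 0 0 -0.1; 0 0 0 0 0 0 -0.1; 0 0 -10 0 0 0 -0.1; 0 0 -30 0 0 0 -0.1")

```text
t: 13.52
tcp_pos: [0.5158, -0.1895, 0.1312]
tool_rot: [0.659, 0.752, -0.0, -0.001]
force: [-0.4, -0.2, 0.5]
finger_gap: 0.449
gripper_force: 0.0
```

move_arm(commands="0 0 -50 0 0 0 -0.1; 0 0 -100 0 0 0 -0.1; 0 0 -150 0 0 0 -0.1; 0 0 -210 0 0 0 -0.1; 0 0 -265 0 0 0 -1")

```text
t: 14.15
tcp_pos: [0.516, -0.1896, 0.3992]
tool_rot: [0.659, 0.752, 0.0, 0.001]
force: [1.2, 0.1, -0.0]
finger_gap: 0.251
gripper_force: 0.0
```

```bash
python3 - <<'E'
from plan import *
from station import snapshot
print(telemetry.sense()["tcp_pos"])
a=snapshot("scene");b=snapshot("top"); pickle.dump((a,b),open("pics/s3.pkl","wb"))
cv2.imwrite("pics/c5.png",np.hstack([crop(a,160,40,130,150,3),crop(b,280,165,136,150,3)]))
# lid angle fit
from refine import edge_fit
U=(.5164,-.187,.133)
def f(v):
    c,s=np.cos(v[0]),np.sin(v[0])
    def g(P):
        P=np.array(P)/1000; return place(np.c_[P[:,0],-.095+P[:,1]*c-P[:,2]*s,.13+P[:,1]*s+P[:,2]*c],*U)
    return g
print("lid",edge_fit([(pickle.load(open("pics/scene0.pkl","rb")),[((90,194,1),(40,194,1)),((90,30,9),(90,194,9))]),(pickle.load(open("pics/top0.pkl","rb")),[((90,40,1),(90,194,1)),((-90,40,1),(-90,194,1))])],f,[1.64],4))
E
```

```text
[ 0.51600557 -0.18959141  0.39916867]Traceback (most recent call last):
  File "<stdin>", line 14, in <module>
  File "refine.py", line 17, in edge_fit
    r=least_squares(fun,x,loss="soft_l1",f_scale=.4); x=r.x; w=max(2,w-1)
    return func(*args, **kwargs)
    vector_fun = VectorFunction(
        fun_wrapped,
    ...<6 lines>...
        workers=workers
    )
    self._update_fun()
    ~~~~~~~~~~~~~~~~^^
    self.f = self.fun_wrapped(xp_copy(self.x))
             ~~~~~~~~~~~~~~~~^^^^^^^^^^^^^^^^^
    return np.atleast_1d(self.fun(x))
                         ~~~~~~~~^^^
    return self.f(x, *self.args, **self.kwargs)
           ~~~~~~^^^^^^^^^^^^^^^^^^^^^^^^^^^^^^
  File "refine.py", line 16, in <lambda>
    fun=lambda v:np.array([(proj(s,f(v)(P))[0]-q)@n for s,P,q,n in obs])
                                   ~~~~^^^
  File "<stdin>", line 12, in g
IndexError: too many indices for array: array is 1-dimensional, but 2 were indexed
```

View pics/c5.png

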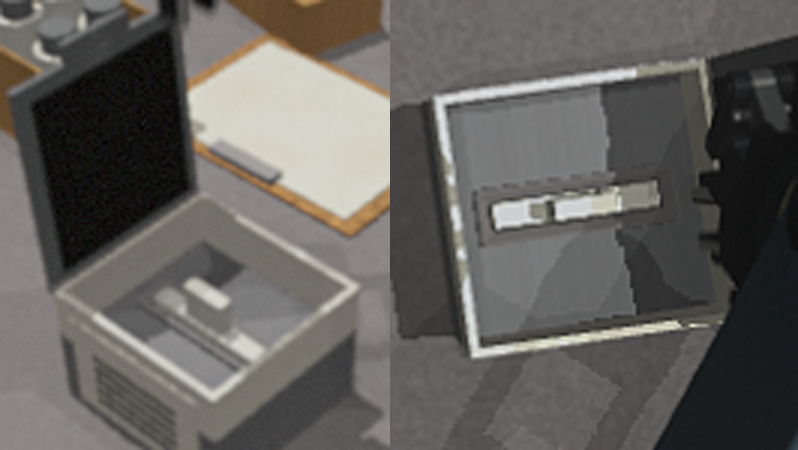

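The pictures show the cassette upright in the slot, with only its tab and top edge showing (tab near (205,300) left, slot at (570,205) right). Now for the lid: over its top with the fingers closed, then down behind it.

```bash
cat >> plan.py <<'E'
def lidpose(th,r=175,w=11,x=0,dn=0):
    c,s=np.cos(th),np.sin(th); p=unit(x,-95+r*c-(9+dn)*s-w,130+r*s+(9+dn)*c); return (*p,97.6,0,-1)
E
python3 - <<'E'
from plan import *
G=[(*unit(0,y,410),97.6,0,-1) for y in (-50,-100,-150,-185)]+[(*unit(0,-185,350),97.6,0,-1)]
rows(G)
E
```

```text
-45.4 -1.9 -5.2 0.7 0.6 -0.1 -1; -95.4 -1.8 -4.7 0.7 0.6 -0.1 -1; -145.4 -1.7 -4.2 0.7 0.6 -0.1 -1; -180.4 -1.7 -3.9 0.7 0.6 -0.1 -1; -179.8 -2.4 56.1 0.7 0.6 -0.1 -1
```

move_arm(commands="-45 -1 -8 0 0 0 -1; -95 -1 -8 0 0 0 -1; -145 -1 -8 0 0 0 -1; -180 -1 -5 0 0 0 -1; -180 -1 50 0 0 0 -1")

```text
t: 14.88
tcp_pos: [0.5406, -0.3734, 0.3492]
tool_rot: [0.66, 0.751, -0.0, 0.006]
force: [1.0, 0.0, -1.0]
finger_gap: -0.004
gripper_force: 0.0
```

```bash
python3 - <<'E'
from plan import *
s=telemetry.sense(); print(s["tcp_pos"],s["force"])
a=lidpose(1.65); print(a)
rows([(*unit(0,y,z),97.6,0,-1) for y,z in ((-185,330),(-185,305),(-175,305),(-165,305),(-155,305))])
E
```

```text
[ 0.54061926 -0.37339574  0.34923647] [ 1.00064373  0.04854344 -0.9995183 ]
(np.float64(0.5334823204721044), np.float64(-0.3146802889976979), np.float64(0.3037392919801752), 97.6, 0, -1)
3.1 0.6 19.2 0.4 0.5 -0.3 -1; 3.4 0.4 44.2 0.4 0.5 -0.3 -1; 13.4 0.3 44.1 0.4 0.5 -0.3 -1; 23.4 0.3 44.0 0.4 0.5 -0.3 -1; 33.4 0.3 43.9 0.4 0.5 -0.3 -1
```

move_arm(commands="0 0 20 0 0 0 -1; 2 0 44 0 0 0 -1; 12 0 44 0 0 0 -1; 22 0 44 0 0 0 -1; 32 0 44 0 0 0 -1")

```text
t: 15.5
tcp_pos: [0.5351, -0.3363, 0.3039]
tool_rot: [0.659, 0.752, 0.0, 0.001]
force: [-0.3, -0.2, 0.2]
finger_gap: 0.001
gripper_force: 0.0
```

```bash
python3 - <<'E'
from plan import *
s=telemetry.sense(); print(s["tcp_pos"],s["force"])
rows([lidpose(t) for t in (1.7,1.65,1.6,1.55,1.5)]); print([np.round(lidpose(t)[:3],3) for t in (1.65,1.5)])
E
```

```text
[ 0.5351221  -0.33625173  0.30385867] [-0.27362845 -0.19882067  0.15059571]
12.9 1.2 1.5 0.1 0.1 -0.1 -1; 21.6 1.2 0.1 0.1 0.1 -0.1 -1; 30.3 1.2 -0.9 0.1 0.1 -0.1 -1; 39.1 1.2 -1.4 0.1 0.1 -0.1 -1; 47.8 1.2 -1.4 0.1 0.1 -0.1 -1
[array([ 0.533, -0.315,  0.304]), array([ 0.53 , -0.289,  0.305])]
```

move_arm(commands="13 1 1 0 0 0 -1; 22 1 0 0 0 0 -1; 30 1 -1 0 0 0 -1; 39 1 -1 0 0 0 -1; 48 1 -1 0 0 0 -1")

```text
t: 16.12
tcp_pos: [0.5298, -0.2905, 0.304]
tool_rot: [0.659, 0.752, -0.001, 0.002]
force: [0.9, -5.4, -1.0]
finger_gap: 0.001
gripper_force: 2.8
```

```bash
python3 - <<'E'
from plan import *
s=telemetry.sense(); print(s["tcp_pos"],s["force"])
rows([lidpose(t) for t in (1.4,1.3,1.2,1.1,1.0)])
E
```

```text
[ 0.52979447 -0.29046115  0.30398345] [ 0.8606224  -5.38353135 -1.00856113]
19.2 0.4 -0.1 0.1 0.2 -0.1 -1; 36.5 0.4 2.8 0.1 0.2 -0.1 -1; 53.4 0.3 7.4 0.1 0.2 -0.1 -1; 69.7 0.3 13.7 0.1 0.2 -0.1 -1; 85.4 0.2 21.5 0.1 0.2 -0.1 -1
```

The contact shows 5.4 N on the lid, so it is moving as expected. Following the arc.

move_arm(commands="19 0 0 0 0 0 -1; 37 0 3 0 0 0 -1; 53 0 7 0 0 0 -1; 70 0 14 0 0 0 -1; 85 0 22 0 0 0 -1")

```text
t: 16.75
tcp_pos: [0.5187, -0.2059, 0.2824]
tool_rot: [0.659, 0.752, -0.001, 0.002]
force: [-0.1, -5.9, 1.2]
finger_gap: -0.003
gripper_force: 2.8
```

```bash
python3 - <<'E'
from plan import *
s=telemetry.sense(); print(s["tcp_pos"],s["force"])
rows([lidpose(t) for t in (.9,.8,.7,.6,.5)])
E
```

```text
[ 0.51867411 -0.20590996  0.28240167] [-0.09687602 -5.88082703  1.17861348]
14.8 0.2 9.7 0.1 0.2 -0.1 -1; 28.6 0.2 20.5 0.1 0.2 -0.1 -1; 41.2 0.1 32.6 0.1 0.2 -0.1 -1; 52.6 0.1 45.9 0.1 0.2 -0.1 -1; 62.6 0.1 60.3 0.1 0.2 -0.1 -1
```

move_arm(commands="15 0 10 0 0 0 -1; 29 0 21 0 0 0 -1; 41 0 33 0 0 0 -1; 53 0 46 0 0 0 -1; 63 0 60 0 0 0 -1")

```text
t: 17.38
tcp_pos: [0.5103, -0.1423, 0.2208]
tool_rot: [0.659, 0.752, -0.0, 0.001]
force: [0.3, -5.9, 3.5]
finger_gap: -0.0
gripper_force: 2.6
```

```bash
python3 - <<'E'
from plan import *
s=telemetry.sense(); print(s["tcp_pos"],s["force"])
rows([lidpose(t) for t in (.4,.3,.2,.13,.08)]); print(lidpose(0))
E
```

```text
[ 0.51034288 -0.14229268  0.22081521] [ 0.28217758 -5.89785956  3.49192342]
6.6 0.1 14.4 0.0 0.1 -0.1 -1; 13.5 0.0 30.5 0.0 0.1 -0.1 -1; 18.7 0.0 47.2 0.0 0.1 -0.1 -1; 21.3 -0.0 59.2 0.0 0.1 -0.1 -1; 22.7 -0.0 67.8 0.0 0.1 -0.1 -1
(np.float64(0.5072500314064929), np.float64(-0.1186093714406876), np.float64(0.139), 97.6, 0, -1)
```

move_arm(commands="8 0 14 0 0 0 -1; 14 0 30 0 0 0 -1; 19 0 47 0 0 0 -1; 22 0 59 0 0 0 -1; 23 0 68 0 0 0 -1")

```text
t: 18.0
tcp_pos: [0.5071, -0.1185, 0.1527]
tool_rot: [0.66, 0.752, 0.001, -0.001]
force: [2.2, 0.9, 5.1]
finger_gap: 0.001
gripper_force: 2.4
```

move_arm(commands="0 0 2 0 0 0 -1; 1 0 4 0 0 0 -1; 1 0 6 0 0 0 -1; 1 0 8 0 0 0 -1; 1 0 10 0 0 0 -1")

```text
t: 18.62
tcp_pos: [0.5066, -0.1183, 0.1432]
tool_rot: [0.659, 0.752, 0.0, -0.0]
force: [1.3, 4.3, 4.3]
finger_gap: 0.0
gripper_force: 2.3
```

Nearly shut. I'll shift out to the free edge and press.

move_arm(commands="0 0 -6 0 0 0 -1; 18 0 -6 0 0 0 -1; 18 0 1 0 0 0 -1; 18 0 4 0 0 0 -1; 18 0 6 0 0 0 -1")

```text
t: 19.25
tcp_pos: [0.5038, -0.0996, 0.1387]
tool_rot: [0.659, 0.752, 0.0, -0.001]
force: [-5.9, 6.2, 27.9]
finger_gap: -0.001
gripper_force: 14.2
```

move_arm(commands="0 0 1 0 0 0 -1; 0 0 2 0 0 0 -1; 0 0 3 0 0 0 -1; 0 0 4 0 0 0 -1; 0 0 4 0 0 0 -1")

```text
t: 19.88
tcp_pos: [0.5039, -0.0995, 0.1383]
tool_rot: [0.659, 0.752, 0.0, -0.0]
force: [-9.7, 7.1, 43.2]
finger_gap: -0.001
gripper_force: 21.8
```

It reached a hard stop at z = 0.138 (0.139 expected) under 43 N, so the lid is seated. Retreating to check.

move_arm(commands="0 0 -6 0 0 0 -1; 0 0 -40 0 0 0 -1; 0 0 -100 0 0 0 -1; 0 0 -150 0 0 0 -1; 0 0 -200 0 0 0 -1")

```text
t: 20.5
tcp_pos: [0.5044, -0.1014, 0.3345]
tool_rot: [0.659, 0.752, -0.0, 0.0]
force: [0.8, -1.0, 0.6]
finger_gap: -0.003
gripper_force: 0.0
```

```bash
python3 - <<'E'
from plan import *
from station import snapshot
s=telemetry.sense(); print(s["tcp_pos"],s["force"])
a=snapshot("scene"); cv2.imwrite("pics/end.png",cv2.resize(a["image"][:,:,::-1],(800,600),interpolation=cv2.INTER_CUBIC))
E
```

```text
[ 0.50444914 -0.1013599   0.33446224] [ 0.8244548  -1.03009741  0.59309454]
```

View pics/end.png

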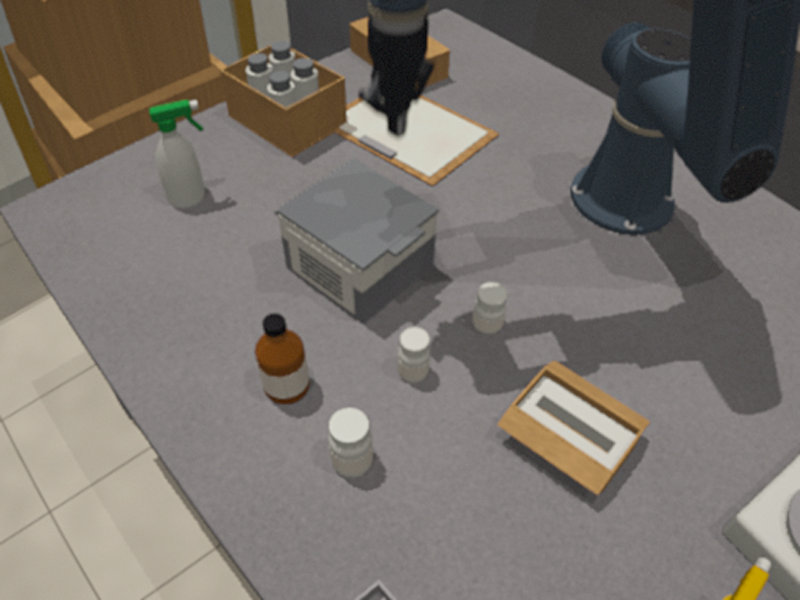

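The lid lies flat on the unit at (358,215). The carton is empty, and the bottle and jars have not moved. Handing in.

```bash
python3 -c "
from station import ticket; print(ticket.sign_off())"
```

```text
the job is handed in; nothing more can be done
None
```

The job is handed in: the cassette is pressed fully home in the slot, then the lid was shut and pressed to its hard stop, with the bottle and jars undisturbed, at about 20.5 s of the 66 s allowed.

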